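# Make up a marionette's counterweight on the spring scale

## Robot

A 6-joint arm with a two-finger parallel gripper is mounted at the origin on the work surface. World frame = base frame: x ahead of the robot, y to its left, z up, the work surface at z = 0. Lengths are in m, angles in degrees, forces in N, time in s.
With the tool pointing down it reaches from about 0.35 to 0.875 m from the base axis. Payload 4.2 kg.
Tool frame: the origin (TCP) lies midway between the tips of the shut fingers; the grasp point (between the pads) lies 19 mm behind it; z points along the fingers, y is the line along which they close (so a half turn about z gives the same grasp; the last joint's range is limited). The gripper opens to 87 mm and grips with 3 to 60 N. Pads are 19 mm wide; open, the fingers measure 117 mm over their backs; the gripper's body (75 mm by 190 mm) begins 51 mm behind the grasp point.
Start: joints at [-58.522, 22.042, 0.453, 0, -68.411, -14.817], TCP at [0.179, -0.599, 0.223] pointing down, gripper open.
Joint ranges: [-179.83, 179.83], [-69.29, 118.12], [-61.27, 80.66], [-181.25, 117.63], [-171.15, -9.14], [-177.46, 177.46]. Speed limits (degrees/s): [159.86, 159.86, 180, 180, 180, 180].

## Interface

Orientations are given as [roll, pitch, yaw] about the fixed x, y, z axes, in that order (R = Rz(yaw) Ry(pitch) Rx(roll)).
In Python, from workcell import env gives the robot as it stands. The module is installed in compiled form; this text tells all that it offers. Calls block until the motion is done:
- env.goto(position, orientation): joint-space move of the TCP to a pose.
- env.move_straight(position, rotation=None, rate=0.15, force_limit=None): straight line of the TCP; rotation=None keeps the orientation; rate is the mean speed in m/s. With force_limit (N) it stops when the force on the tool has changed by that much, and returns True; else False.
- env.set_joints(angles): joint-space move.
- env.gripper_to(opening, grasp_force=None): opening from 0.0 (shut) to 1.0 (fully open); grasp_force is the grip in N (None keeps the last); returns when the fingers have stopped.
- env.dwell(seconds).
- env.inverse_kinematics(position, orientation): joint angles nearest the present ones, or None.
- env.read_state(): the state.
- env.grab_frame(name): name is "scene" or "top" or "wrist"; returns a dict with "image" (420x560x3 uint8, blue, green, red), "fx", "fy", "cx", "cy" (pixels), "position" and "orientation" of the camera in the world. Camera axes: x right, y up, looking along -z (the intrinsics and any distortion apply to the point x, -y, -z); pixel columns grow to the right and rows downward; lengths in m; the calibration is good to about 2 mm. A picture is of the moment at which its call begins. There is no depth.
A pose or a line that the arm cannot do raises env.Unreachable and nothing moves.
- env.close_job(): hands the job in; it is judged then, once.
Trained networks look in a picture, given as the dict that the camera call returned (one of the last four; its "shot" number tells which), for a name from the list of things; names that differ only in an ending like _2 or _b are one class to them, and where a whole thing is asked for, a point or a joint stands for the part that bears it (a point fixed in the world has none). Each returns a list of dicts, best first, with "score" (0 to 1); they miss things now and then, are a little off and sometimes report something else, mostly with a low value. They report only what shows in the picture. A call takes as long as a camera call. They do not tell look-alikes from the thing itself.
- env.search_frame(picture, thing): "xyz" ([x, y, z] in m, in world coordinates, good to about 4 mm: the middle of the surface that is visible of it).
- env.trace(picture, thing): "mask" (420x560 bool, what is visible of it).
The state is a dict: "clock": time; "joint_positions": joint angles; "qvel": joint speeds; "joint_torque": joint torques, N m; "position": TCP position; "tool_rot": TCP orientation; "force": force on the tool from outside, world axes, zero at the start; "wrist_torque": the same for the moment, N m; "opening": opening from 0.0 (shut) to 1.0 (fully open); "finger_force": force on a finger pad.
Only numpy, scipy, OpenCV 4.12 (cv2) and the standard library are available. Lean on these libraries where they do the work, as an engineer would, in place of code of your own. Each camera call takes 0.05 s, during which the arm holds its last target. There are 200 camera calls.

## Task

Make up the marionette's counterweight: thread steel rings from the plywood board over the stem of the spring scale's pan, one at a time, setting each down gently so that it rests flat and letting go, until the pointer rests in the dark band on the gauge post. The stem is not quite in the middle of the pan, so feel for it, and never drop a ring on the pan or press it down to its bottom stop. Leave the spare rings lying on the board, and everything else where it is.

Things in the scene. Friction and masses are not known exactly. Their poses are not given: they have to be found in the camera images.
- pan (a joint): how far the scale's pan has sunk (m): 0 at the top, bottom stop 0.040. The empty pan rests at 0, held up by a spring preload of an unmeasured 0.2 to 1.7 N; beyond it the pan sinks 1 mm per 0.15 N (150 N/m), 8 to 10 mm a ring, the first one less. Two or three rings are needed. The pan's thin pointer is in the gauge post's dark band when this is 0.0105 to 0.022
- pan_top (a point): centre (on the sinking axis) of the pan's flat upper face; moves with the pan; z up, height 0.130 - joint above the table. The pan is a bare aluminium disc 90 mm across, 5 mm thick, without a rim, above a grey housing. From it rises a steel stem 8 mm in diameter and 54 mm high with a flat top, its edge barely broken, which stands 5 mm off this centre, in a direction that is not measured (the pan can turn stiffly about its axis): it must be found by feel or by eye
- band (a point): middle of the dark band on the scale's fixed gauge post, an upright aluminium rod 12 mm in diameter, 145 mm high, 85 mm from the pan's axis on the scale's +y side; the band is 11.5 mm high, its middle 111 mm above the table
- scale: the scale's fixed base, origin centre of its underside on the table, under the pan's axis; x, y along its sides. Grey housing 150 (x) by 130 (y) by 66 mm high on a 170 by 200 mm foot plate; the gauge post is at its y = +85 mm
- board: fixed plywood board 200 by 200 by 8 mm, origin centre of its underside, x and y along its edges; the rings lie flat on it, one near each corner (about 47 mm from the centre along both board axes), a small wooden spool in the middle
- ring_a_center (a point): centre (half-way up) of a plain steel ballast ring, outer diameter 42 mm, hole 12 mm, 14 mm thick, lying flat with its hole upright (z up); all four look alike, about 140 g, each a little lighter or heavier (unmeasured: 120 to 160 g)
- ring_b_center (a point): centre (half-way up) of a plain steel ballast ring, outer diameter 42 mm, hole 12 mm, 14 mm thick, lying flat with its hole upright (z up); all four look alike, about 140 g, each a little lighter or heavier (unmeasured: 120 to 160 g)
- ring_c_center (a point): centre (half-way up) of a plain steel ballast ring, outer diameter 42 mm, hole 12 mm, 14 mm thick, lying flat with its hole upright (z up); all four look alike, about 140 g, each a little lighter or heavier (unmeasured: 120 to 160 g)
- ring_d_center (a point): centre (half-way up) of a plain steel ballast ring, outer diameter 42 mm, hole 12 mm, 14 mm thick, lying flat with its hole upright (z up); all four look alike, about 140 g, each a little lighter or heavier (unmeasured: 120 to 160 g)
- spool: bystander, leave alone: small wooden thread spool 26 mm across, 30 mm high, standing in the middle of the board; origin at the underside
- glue: bystander, leave alone: white glue bottle 52 mm across, 140 mm high, red cap; origin at the underside
- driver: bystander, leave alone: screwdriver 190 mm long with a dark wooden handle, lying; origin at the underside
- clearbox: bystander, leave alone: open clear acrylic box, 90 mm cube; origin at the underside
- foot: bystander, leave alone: carved wooden puppet foot, 75 by 34 mm, 83 mm high; origin at the underside
- jar: bystander, leave alone: amber glass jar 64 mm across, 75 mm high, steel lid; origin at the underside
- control: bystander, leave alone: wooden marionette control, a lying cross 160 by 100 mm, 26 mm high; origin at the underside
Mind the look-alikes: they are no part of the job. What is shaped like the part that bears ring_b_center but turquoise is not meant. Leave any green look-alike of the part that bears ring_d_center alone.

How it is judged:
By the outcome, as a careful person would: the job done as asked, in the order asked, and still so for the second after the job is handed in, with the robot touching nothing.
It also fails if it takes over 72 s, if anything falls off the work surface, if the arm or the gripper's body presses on something with over 40 N, if the wrist force passes 120 N, or if a joint passes its speed limit or range.

## Working session

There is one attempt and no reset: what is moved stays moved. The work goes in short steps, each a Python script; the robot and the scene stay as the last script left them, time stands still between calls to the robot, and variables do not carry over. Pictures are saved under pics/ and viewed, at most 10 in all, crops included, and the job is handed in when it is done.

```bash
mkdir -p pics; cat > h.py <<'E'
import numpy as np, cv2
from workcell import env
from scipy.spatial.transform import Rotation as R
def Rm(o):
    o=np.array(o,float)
    return R.from_euler('xyz',o,degrees=True).as_matrix() if o.size==3 else o
def proj(f,p):
    c=Rm(f['orientation']).T@(np.array(p)-f['position'])
    return np.array([f['cx']+f['fx']*c[0]/-c[2], f['cy']-f['fy']*c[1]/-c[2]])
def ray(f,u,v,z):
    d=Rm(f['orientation'])@np.array([(u-f['cx'])/f['fx'],-(v-f['cy'])/f['fy'],-1.])
    p=np.array(f['position']); return p+d*(z-p[2])/d[2]
E
python3 - <<'E'
from h import *
ims=[]
for n in ['top','scene']:
    f=env.grab_frame(n); ims.append(f['image']); cv2.imwrite(f'pics/{n}0.png',f['image'])
    print(n,{k:v for k,v in f.items() if k!='image'})
    for t in ['ring_a_center','pan_top','band','scale','board','spool','glue','driver','clearbox','foot','jar','control']:
        for d in env.search_frame(f,t)[:7]:
            print(t,round(d['score'],2),np.round(d['xyz'],3),proj(f,d['xyz']).round())
print(env.read_state())
E
```

```text
top {'fx': 437.4018375840273, 'fy': 437.4018375840273, 'cx': 282.2358905426188, 'cy': 208.43744505995247, 'position': array([0.44782228, 0.01613641, 1.08385592]), 'orientation': array([  8.19293932,  -0.62260778, -91.01341959]), 'shot': 1}
ring_a_center 0.77 [0.574 0.3   0.022] [160. 221.]
ring_a_center 0.48 [ 0.543 -0.201  0.064] [369. 229.]
pan_top 0.93 [ 0.555 -0.234  0.128] [390. 220.]
band 0.55 [ 0.545 -0.206  0.066] [372. 228.]
band 0.19 [0.572 0.303 0.021] [159. 222.]
scale 0.68 [ 0.543 -0.201  0.062] [369. 229.]
board 0.84 [0.532 0.248 0.011] [182. 238.]
spool 0.64 [0.538 0.245 0.038] [181. 235.]
spool 0.44 [0.598 0.215 0.023] [195. 211.]
glue 0.8 [0.706 0.008 0.09 ] [279. 160.]
driver 0.58 [ 0.424 -0.001  0.024] [285. 281.]
driver 0.41 [0.496 0.194 0.018] [204. 253.]
clearbox 0.73 [0.796 0.135 0.027] [228. 132.]
foot 0.83 [ 0.766 -0.081  0.02 ] [314. 143.]
jar 0.91 [0.738 0.268 0.073] [169. 150.]
control 0.58 [ 0.742 -0.24   0.011] [377. 152.]
scene {'fx': 384.27000042652486, 'fy': 384.27000042652486, 'cx': 280.65929240528067, 'cy': 213.51778164202534, 'position': array([0.9
[... 836 characters left out ...]
. 153.]
{'clock': 1.3, 'joint_positions': array([-5.85228091e+01,  2.20409920e+01,  4.51769182e-01, -6.25100878e-04,
       -6.84094380e+01, -1.48141259e+01]), 'qvel': array([ 0.03789894,  0.01953846,  0.07513346, -0.00106154,  0.01340301,
       -0.0073416 ]), 'joint_torque': array([-3.21688140e-05, -3.90468049e+01,  1.87624812e+01,  4.22442108e+00,
        1.54465658e-02, -6.28498086e-06]), 'position': array([ 0.17920886, -0.59873481,  0.22254984]), 'tool_rot': array([-1.79998854e+02,  9.04325838e-04, -1.63337165e+02]), 'force': array([ 0.40473925,  0.59709202, -0.39527725]), 'wrist_torque': array([ 0.01782098, -0.01386533,  0.00955193]), 'finger_force': 0.0, 'opening': 1.0013773751246953}
```

View pics/top0.png

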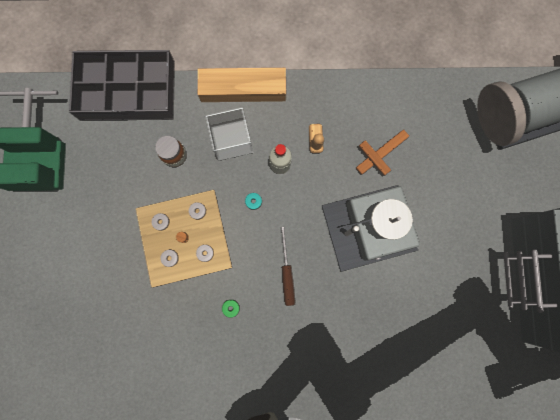

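View pics/scene0.png

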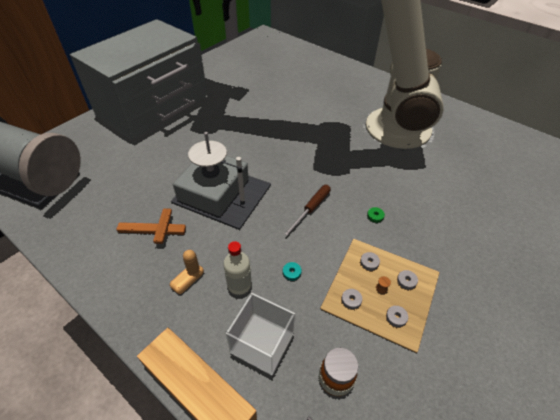

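Top view: four steel rings lie on the board at about (161,222), (197,211), (205,253) and (170,258). The turquoise ring at (253,201) and the green one at (231,308) are on the table, so they are the look-alikes. The four grey ones on the board fit the description. The pan is at (391,219) and the gauge post at (356,229). I'll confirm in an enlarged crop and from the wrist camera above the board.

```bash
python3 - <<'E'
from h import *
s=env.read_state()
yaw=-163.3
env.goto([0.47,0.245,0.34],[180,0,-163.3+90])
f=env.grab_frame('wrist'); 
print({k:v for k,v in f.items() if k!='image'}, env.read_state()['position'],env.read_state()['clock'])
cv2.imwrite('pics/wb_raw.png',f['image'])
t=cv2.imread('pics/top0.png')[190:330,130:290]
cv2.imwrite('pics/m1.png',np.hstack([cv2.resize(f['image'],(400,300)),cv2.resize(t,(343,300),interpolation=cv2.INTER_CUBIC)]))
for d in env.search_frame(f,'ring_a_center'): print(d['score'],d['xyz'],proj(f,d['xyz']))
import pickle; pickle.dump(f,open('wb.pkl','wb'))
E
```

```text
{'fx': 370.5371554425759, 'fy': 370.5371554425759, 'cx': 277.24028400902523, 'cy': 214.79411051714158, 'position': array([0.49112545, 0.17654106, 0.50246705]), 'orientation': array([-1.50216869e+01, -4.96513405e-02, -1.63436013e+02]), 'shot': 3} [0.47025992 0.2444665  0.33990531] 4.5
0.82 [0.5729, 0.2981, 0.0233] [190.89454313 188.80270591]
```

View pics/m1.png

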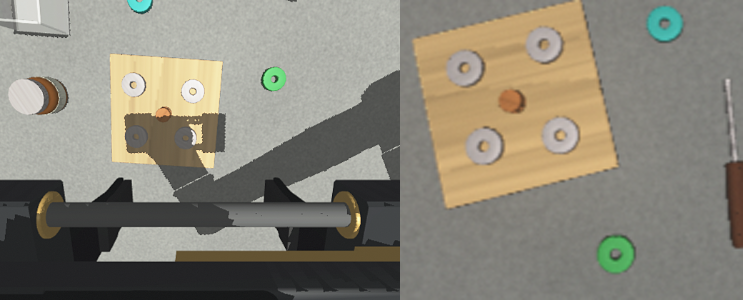

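Confirmed: the four grey steel rings lie on the plywood, with turquoise and green clearly apart. Next I locate the rings by segmentation and grip the first one. Gripping it twice, at right angles, centres it and calibrates the wrist camera. Then I look at the stem.

```bash
cat >> h.py <<'E'
YAW=-73.3
def gray_blobs(f,zt,near=None,rad=0.03):
    """ring-like blobs: low saturation, bright outer circle; returns world xy at height zt"""
    im=f['image']; out=[]
    hsv=cv2.cvtColor(im,cv2.COLOR_BGR2HSV)
    m=np.zeros(im.shape[:2],np.uint8)
    u,v=proj(f,[*near,zt]); r=f['fx']*rad/abs(f['position'][2]-zt)
    cv2.circle(m,(int(u),int(v)),int(r),255,-1)
    s=((hsv[...,1]<60)&(m>0)).astype(np.uint8)*255
    cs,_=cv2.findContours(s,cv2.RETR_EXTERNAL,cv2.CHAIN_APPROX_NONE)
    c=max(cs,key=cv2.contourArea); (a,b),(w,h),_=cv2.fitEllipse(cv2.convexHull(c))
    return ray(f,a,b,zt)[:2],(a,b,w,h)
E
cat > s1.py <<'E'
from h import *
import pickle
f=env.grab_frame('top')   # fresh, arm may occlude
g=dict(f); g['image']=cv2.imread('pics/top0.png')
P=[]
for u,v in [(205,253),(197,211),(161,222),(170,258)]:
    p=ray(g,u,v,.022)[:2]; q,e=gray_blobs(g,.022,p); P.append(q); print(q.round(4),np.round(e,1))
P=np.array(P); np.save('rings.npy',P)
p=P[0]
env.goto([p[0],p[1],.172],[180,0,YAW])
w=env.grab_frame('wrist'); pickle.dump(w,open('wr0.pkl','wb')); cv2.imwrite('pics/wr0.png',w['image'])
print('tcp',env.read_state()['position'],'ring px',proj(w,[*p,.022]))
try:
    q,e=gray_blobs(w,.022,p); print('wrist ring',q,np.round(e,1))
except Exception as x: print(x)
print([ (round(d['score'],2),np.round(d['xyz'],4)) for d in env.search_frame(w,'ring_a_center')])
print(env.read_state()['clock'])
E
python3 s1.py
```

```text
[0.4955 0.1919] [204.3 252.8  16.7  17. ]
[0.599 0.211] [196.8 210.4  16.2  16.7]
[0.5737 0.3006] [159.8 221.3  16.5  17. ]
[0.4848 0.277 ] [168.8 257.8  16.6  17.2]
tcp [0.49696413 0.19308121 0.17403757] ring px [279.77695187 199.76216593]
wrist ring [0.49639728 0.19202349] [278.7 199.6  47.3  48.2]
[]
5.4417
```

View pics/wr0.png

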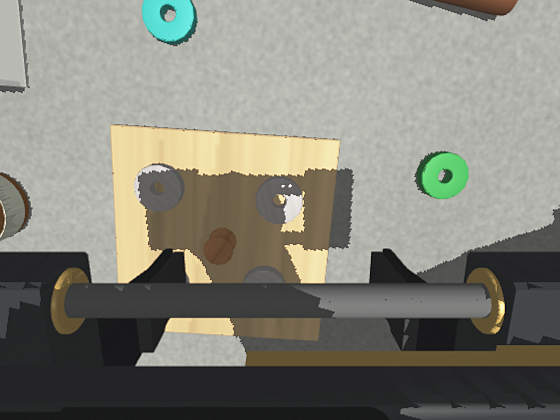

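The wrist view shows the ring under the tool at (279,199), agreeing with the top camera to about 1 mm; the spool is at (219,246). Gripping now.

```bash
cat > s2.py <<'E'
from h import *
import pickle
p=np.load('rings.npy')[0]+[.0005,0]
env.gripper_to(.66)
D=[180,0,YAW]
env.goto([*p,.05],D)
env.move_straight([*p,.0115],rate=.06)
env.gripper_to(.3,grasp_force=8)
s=env.read_state(); print('grip1',s['opening'],s['finger_force'],s['position'],s['clock'])
env.gripper_to(.66)
env.goto([*p,.0115],[180,0,YAW-90])
env.gripper_to(.3,grasp_force=25)
s=env.read_state(); print('grip2',s['opening'],s['finger_force'],s['position'],s['force'],s['clock'])
f0=np.mean([(env.dwell(.02),env.read_state()['force'])[1] for _ in range(8)],0)
env.move_straight([*p,.12],rate=.15)
env.dwell(.1)
F=np.array([(env.dwell(.02),env.read_state()['force'])[1] for _ in range(15)])
print(f0,F.mean(0),F.std(0))
s=env.read_state(); print(s['opening'],s['finger_force'])
c=np.array([.556,-.233])
print(env.inverse_kinematics([*c,.334],D),env.inverse_kinematics([*c,.334],[180,0,YAW-90]))
env.goto([*c,.336],D); env.dwell(.3)
w=env.grab_frame('wrist'); pickle.dump(w,open('ws.pkl','wb')); cv2.imwrite('pics/ws.png',w['image'])
s=env.read_state();print(s['position'],s['clock'],s['force'], proj(w,[*c,.184]))
E
python3 s2.py
```

```text
grip1 0.4840999783150046 8.000062733190134 [0.49610812 0.1920313  0.01178568] 8.0417
grip2 0.4646861934339222 24.999660523608327 [0.49597978 0.19199096 0.01149529] [-0.99991686 -0.35535765 -0.26569874] 10.5083
[-0.15096275  0.29552164  0.11404055] [-0.31089117 -0.03321784 -1.62158793] [0.52795257 0.54602872 0.57680561]
0.46814159724000065 24.999796813353896
[ -7.3654084   16.86411431   8.58397802   0.         -81.71986371
  24.0654084 ] [ -7.3654084   16.86411431   8.58397802   0.         -81.71986371
 -65.9345916 ]
[ 0.55609633 -0.23274197  0.33590662] 14.2583 [-0.10101556  0.08028625 -2.86595599] [277.88858659 199.61632453]
```

View pics/ws.png

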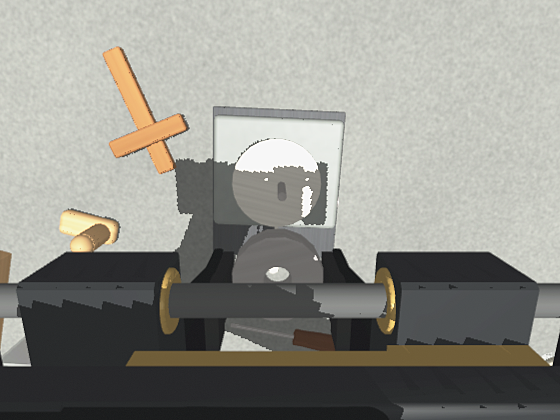

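The ring is held, centred at (277,270). The pan disc is at about (275,183), with the dark stem at about (282,190). I'll enlarge the stem.

```bash
python3 - <<'E'
from h import *
import pickle
w=pickle.load(open('ws.pkl','rb'))
c=w['image'][130:235,225:330]
a=cv2.resize(c,(400,400),interpolation=cv2.INTER_CUBIC)
b=cv2.resize(np.clip((c.astype(float)-60)*2.2,0,255).astype(np.uint8),(400,400),interpolation=cv2.INTER_NEAREST)
cv2.imwrite('pics/st.png',np.hstack([a,b]))
for ang in range(0,360,30):
    q=[.556+.005*np.cos(np.radians(ang)),-.233+.005*np.sin(np.radians(ang))]
print('R,t',proj(w,[.556,-.233,.13]),proj(w,[.556,-.233,.184]),proj(w,[.561,-.233,.184]),proj(w,[.556,-.228,.184]))
E
```

```text
R,t [277.75157167 187.8552987 ] [277.88858659 199.61632453] [272.37091321 198.00568144] [276.24365673 204.97773423]
```

View pics/st.png

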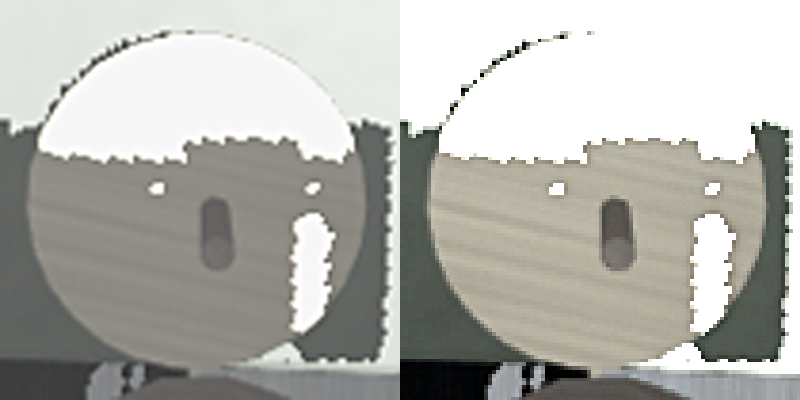

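Stem top (the lighter disc) is at crop (218,254), which is pixel (281.8,196.3); the pan centre is at (276.3,181.7). I'll compute the stem position, check that the offset is about 5 mm, and lower the ring with force guarding.

```bash
cat >> h.py <<'E'
def fz(n=10):
    F=[]
    for _ in range(n): env.dwell(.015); F.append(env.read_state()['force'])
    return np.mean(F,0)
E
cat > s3.py <<'E'
from h import *
import pickle
w=pickle.load(open('ws.pkl','rb'))
st=ray(w,281.8,196.3,.184)[:2]; pc=ray(w,276.3,181.7,.13)[:2]
print('stem',st,'pan',pc,'off',(st-pc)*1e3,np.linalg.norm(st-pc)*1e3)
st=st-np.array([.00042,.00003]); np.save('stem.npy',st)
# held ring bottom = TCP z - 0.0035 ; ring bottom at stem top when TCP=.1875
env.move_straight([*st,.205],rate=.15); env.dwell(.25)
b=fz(8); s=env.read_state(); print(s['position'],b,s['clock'])
h=env.move_straight([*st,.170],rate=.05,force_limit=2.5)
s=env.read_state(); print('hit',h,s['position'],s['force'],fz(6),s['clock'])
E
python3 s3.py
```

```text
stem [ 0.55359602 -0.23679219] pan [ 0.55920166 -0.23860301] off [-5.60563903  1.81082085] 5.890862504428575
[ 0.5532801  -0.23684427  0.20536701] [-0.06036204 -0.04505326 -1.45387601] 15.6667
hit False [ 0.55342684 -0.23693594  0.17026704] [-0.3536042   0.23124919 -1.68786781] [ 0.23122722 -0.12109939 -1.26132126] 16.5167
```

It threaded without contact. Now set it down gently.

```bash
cat > s4.py <<'E'
from h import *
import sys
st=np.load('stem.npy'); zc=float(sys.argv[1]); n=float(sys.argv[2])  # expected TCP z at contact, overtravel
h1=env.move_straight([*st,zc+.004],rate=.06,force_limit=5)
b=fz(8)
h2=env.move_straight([*st,zc-n],rate=.012,force_limit=1.6)
s=env.read_state(); print('contact',h1,h2,s['position'],'dF',(fz(10)-b),s['clock'])
E
python3 s4.py .1335 .002
```

```text
contact False False [ 0.55330031 -0.2368305   0.13159544] dF [-0.24684146  0.68441268  0.77542222] 18.0917
```

```bash
cat > s5.py <<'E'
from h import *
st=np.load('stem.npy')
b=fz(10); env.move_straight([*st,.1290],rate=.012); d=fz(16)
s=env.read_state(); print(s['position'],d-b,s['clock'])
env.gripper_to(.56); a=fz(10); print('released',a,a-d,env.read_state()['opening'])
z=env.read_state()['position'][2]
env.gripper_to(.66)
env.move_straight([*st,.215],rate=.15)
env.goto([.556,-.233,.336],[180,0,YAW]); env.dwell(.2)
import pickle
w=env.grab_frame('wrist'); pickle.dump(w,open('w1.pkl','wb')); print(env.read_state()['clock'],env.read_state()['position'])
c=w['image'][90:300,170:380]; cv2.imwrite('pics/w1.png',cv2.resize(c,(560,560),interpolation=cv2.INTER_CUBIC))
E
python3 s5.py
```

```text
[ 0.55318591 -0.23682876  0.12903177] [ 0.10473448 -0.01061603  0.43540638] 19.05
released [-0.14551126 -0.13523993 -0.25935209] [-0.62081512 -0.25984795  0.10002153] 0.5563599458926012
21.725 [ 0.55553626 -0.23292664  0.33408792]
```

View pics/w1.png

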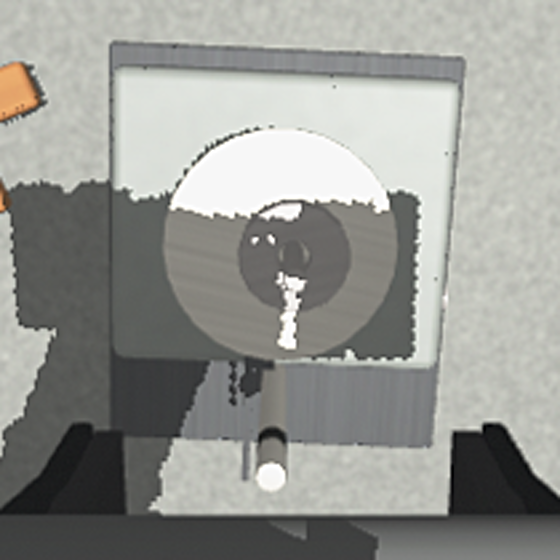

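Ring 1 lies flat over the stem. The force record suggests it sank about 4–5 mm. Same procedure for ring 2.

```bash
cat > s6.py <<'E'
from h import *
p=np.load('rings.npy')[1]+[.0005,0]; st=np.load('stem.npy')
D=[180,0,YAW]
env.goto([*p,.19],D)
env.move_straight([*p,.0115],rate=.12)
env.gripper_to(.3,grasp_force=8); o=env.read_state()['opening']
env.gripper_to(.66)
env.goto([*p,.0115],[180,0,YAW-90])
env.gripper_to(.3,grasp_force=25); f0=fz(12)
print('grips',o,env.read_state()['opening'],env.read_state()['clock'])
env.move_straight([*p,.19],rate=.2); env.dwell(.1); f1=fz(20); print('w',(f1-f0)[2])
env.goto([*st,.215],D); env.dwell(.2)
h=env.move_straight([*st,.165],rate=.05,force_limit=2.5)
s=env.read_state(); print('hit',h,s['position'],s['clock'])
E
python3 s6.py
```

```text
grips 0.4706392512988728 0.4754990877972918 28.225
w -1.401900563562645
hit False [ 0.55348288 -0.23690837  0.16543393] 33.0333
```

```bash
cat > s7.py <<'E'
from h import *
import pickle
st=np.load('stem.npy')
h=env.move_straight([*st,.150],rate=.06,force_limit=5); b=fz(20)
for z in np.arange(.147,.131,-.002):
    env.move_straight([*st,z],rate=.015); d=fz(16)[2]-b[2]
    print(round(env.read_state()['position'][2],4),round(d,2))
    if d>1.2: break
print(h,env.read_state()['clock'])
E
python3 s7.py
```

```text
0.147 -0.14
0.145 -0.23
0.143 -0.1
0.141 -0.33
0.139 0.15
0.1371 0.76
0.135 0.7
0.133 1.0
False 38.2333
```

Clearly in contact (about 1.0 of 1.4 N transferred, pan about 14 mm down). Lower slightly, let go, look.

```bash
cat > s8.py <<'E'
from h import *
import pickle
st=np.load('stem.npy')
d0=fz(16); env.move_straight([*st,.1312],rate=.012); d1=fz(16); print('slope',d1-d0)
env.gripper_to(.56); print('rel',fz(12)-d1)
env.gripper_to(.66)
env.move_straight([*st,.215],rate=.15)
env.goto([.556,-.233,.336],[180,0,YAW]); env.dwell(.3)
w=env.grab_frame('wrist'); pickle.dump(w,open('w2.pkl','wb'))
print(env.read_state()['clock'],env.read_state()['position'])
c=w['image'][90:300,170:380]
env.goto([.40,-.45,.30],[180,0,YAW]); env.dwell(.2)
f=env.grab_frame('scene'); pickle.dump(f,open('sc2.pkl','wb'))
x=f['image'][120:220,160:260]
cv2.imwrite('pics/w2.png',np.hstack([cv2.resize(c,(400,400),interpolation=cv2.INTER_CUBIC),cv2.resize(x,(400,400),interpolation=cv2.INTER_CUBIC)]))
E
python3 s8.py
```

```text
slope [-0.00469752 -0.03967131  0.27061768]
rel [-0.32188024 -0.19342981  0.01753924]
41.85 [ 0.55578297 -0.23298814  0.33488274]
```

View pics/w2.png

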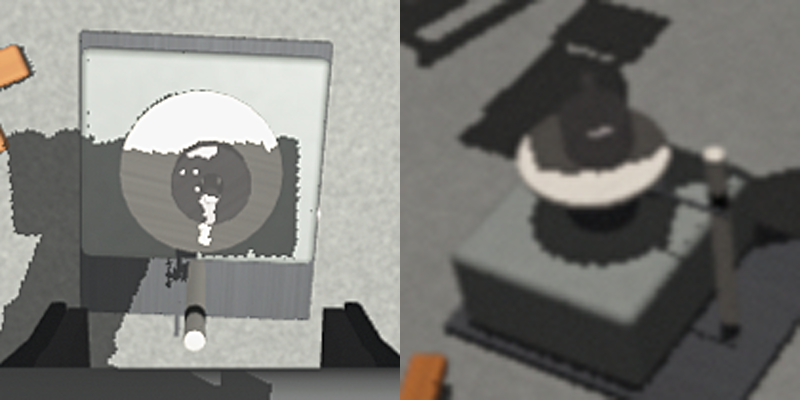

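The picture shows two rings flat on the stem, with the pointer meeting the gauge post at about the dark band (crop (715,205)). I'll check the sink numerically from the pan's front rim in the scene images, before and after.

```bash
python3 - <<'E'
from h import *
import pickle
f=pickle.load(open('sc2.pkl','rb')); a=cv2.imread('pics/scene0.png')
def edge(im):
    col=cv2.cvtColor(im,cv2.COLOR_BGR2GRAY)[150:185,205:212].mean(1); return col.round().astype(int)
print(edge(a)); print(edge(f['image']))
c=np.array([.5592,-.2386])
v=np.array(f['position'][:2])-c; v/=np.linalg.norm(v)
for d in [0,.008,.0105,.014,.0165,.022]: print(d,proj(f,[*(c+v*.045),.130-d]).round(2),proj(f,[*(c+v*.045),.125-d]).round(2))
# wrist: pan width from the two pictures (top face horizontal extent) 
for n in ['ws','w1','w2']:
    w=pickle.load(open(n+'.pkl','rb')); g=cv2.cvtColor(w['image'],cv2.COLOR_BGR2GRAY)
    m=cv2.GaussianBlur(g,(3,3),0)[150:166,210:340]; 
    print(n,env.trace.__name__, w['position'][2])
E
```

```text
[141 148 147 161 201 211 209 208 209 209 208 208 208 208 194 132  71  47
  43  43  39  30  23  23  23  23  22  29  39  44  44  44  45  44  43]
[ 52  59  83  90  63  51  51  51  52  51  50  54 104 184 208 211 209 208
 209 207 180 103  40  24  23  21  23  28  40  45  45  45  45  44  44]
0 [207.96 163.89] [208.24 165.53]
0.008 [208.41 166.51] [208.7  168.12]
0.0105 [208.56 167.32] [208.84 168.92]
0.014 [208.75 168.44] [209.03 170.04]
0.0165 [208.89 169.24] [209.17 170.84]
0.022 [209.2  170.99] [209.47 172.57]
ws call 0.4984126696401697
w1 call 0.49618791728545303
w2 call 0.49697765485011114
```

The rim dropped 5.6 px, about 17 mm. That agrees with the 16–17 mm found by touch and is well inside 10.5–22 mm. Handing in.

```bash
python3 -c "
from h import *
print(env.read_state()['clock']); print(env.close_job())"
```

```text
43.15
the job is handed in; nothing more can be done
None
```

I threaded two rings over the stem and set them down flat; the pan has sunk about 17 mm, so the pointer should be in the dark band (10.5–22 mm). The two spare rings were left on the board, and I handed the job in at 43 s without seeing a verdict.

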